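# Gauge the depth of a heater block's sensor bore

## Task

Take the orange-handled depth rod from the rack and slide it, shaft down, into the bore of the aluminium heater block until it truly bottoms; the sprung pads on the way are not the bottom, and press gently once it stands on it. Leave the rod there, then lift the red-headed reading post beside it until its top is level with the top of the rod, and let go. Leave everything else on the bench where it is.

Things in the scene. Friction and masses are not known exactly. Their poses are not given: they have to be found in the camera images.
- rod_handle (a point): Centre of the orange handle of the depth rod (loose, about 60 g). The handle is an upright cylinder, 20 mm in diameter and 30 mm tall, on top of a steel shaft 10 mm in diameter and 75 mm long; the whole rod is 105 mm. z points up along the rod, from tip to handle. It starts upright in one of the three places of the rack.
- rod_tip (a point): Centre of the flat lower end of the depth rod's shaft, 90 mm below the handle's centre; the end is chamfered (from 10 mm to 5.6 mm in diameter over the last 3.5 mm).
- rod_top (a point): Centre of the flat top of the orange handle, 15 mm above the handle's centre.
- rack: Fixed black plastic rack, 56 x 200 x 45 mm, origin at the centre of its underside, long side along its y. Three upright holes 40 mm deep (12.5 mm wide, so that the shafts stand loosely) at y = -66, 0 and +66 mm; one holds the depth rod, the others the two drivers.
- stand: Fixed gauge stand, origin at the centre of its underside. Dark base 75 x 165 x 12 mm, long side along its y. At y = +40 mm stands the aluminium heater block (56 x 56 mm, top 60 mm above the table); at y = -40 mm the grey sleeve (34 x 34 mm, top 60 mm above the table) out of which the reading post rises.
- bore (a point): Centre of the mouth of the blind upright bore, on the block's top face, z up. 11.6 mm wide, 2 mm chamfer; depth unknown, 22 to 45 mm: this is to be gauged. Two sprung brass pads 13 mm below the mouth grip the shaft: sliding the rod takes about 3 to 10 N, and it does not drop by its own weight. The flat bottom face (plug in the rules) is hard; over 25 N on it does harm.
- post_top (a point): Centre of the flat top of the reading post's red head. The post slides straight up and down in its sleeve against about 4 N of friction and stays where it is left. It starts 108 to 114 mm above the table and can rise to 158 mm; its axis stands 80 mm from the bore's.
- post_head (a point): Centre of the post's red head, a 22 x 22 x 25 mm block (sides along the stand's x and y), 12.5 mm below its top; under it is a 13 mm square steel bar with tick marks.
- post (a joint): Height of the reading post above its lowest position, m (0 to 0.05); its top is 108 mm above the table at 0.
- driver_blue_handle (a point): Bystander: centre of the square blue handle (18 x 18 x 30 mm, top 105 mm above the table) of a loose driver standing in the rack. Leave it.
- driver_black_handle (a point): Bystander: centre of the square black handle (18 x 18 x 30 mm, top 115 mm above the table) of a loose driver standing in the rack. Leave it.
- perfboard: Bystander: loose green circuit board lying flat, 150 x 90 x 4 mm, origin at the centre of its underside.
- spool: Bystander: loose metal spool, 56 mm in diameter, 34 mm tall, origin at the centre of its underside.
- screwdriver: Bystander: loose red-handled screwdriver lying along its x, 160 mm long, 26 mm thick, origin under its middle.
- parts_box: Bystander: loose open black box with small parts, 75 x 50 x 18 mm, origin at the centre of its underside.
- matchbox: Bystander: loose small white and blue card box, 55 x 32 x 14 mm, origin at the centre of its underside.
Not all that is in view belongs to the job. What is shaped like the part that bears rod_handle but pink or turquoise is not meant.

How it is judged:
By the outcome, as a careful person would: the job done as asked, in the order asked, and still so for the second after the job is handed in, with the robot touching nothing.
It also fails if it takes over 66 s, if anything falls off the work surface, if the arm or the gripper's body presses on something with over 40 N, if the wrist force passes 120 N, or if a joint passes its speed limit or range.

## Robot

A 6-joint arm with a two-finger parallel gripper is mounted at the origin on the work surface. World frame = base frame: x ahead of the robot, y to its left, z up, the work surface at z = 0. Lengths are in m, angles in rad, forces in N, time in s.
With the tool pointing down it reaches from about 0.35 to 0.875 m from the base axis. Payload 4.2 kg.
Tool frame: the origin (TCP) lies on the centre line of the jaws, within the pads' length; the fingertips stand 22 mm ahead of it and the grasp point (between the pads) lies 3 mm ahead of it; z points along the fingers, y is the line along which they close (so a half turn about z gives the same grasp; the last joint's range is limited). The gripper opens to 87 mm and grips with 3 to 60 N. Pads are 19 mm wide; open, the fingers measure 117 mm over their backs; the gripper's body (75 mm by 190 mm) begins 51 mm behind the grasp point.
Start: joints at [-0.889, 0.385, 0.008, 0, -1.194, -0.259], TCP at [0.256, -0.57, 0.245] pointing down, gripper open.
Joint ranges: [-3.14, 3.14], [-1.21, 2.06], [-1.07, 1.41], [-3.16, 2.05], [-2.99, -0.16], [-3.1, 3.1]. Speed limits (rad/s): [2.79, 2.79, 3.14, 3.14, 3.14, 3.14].

## Interface

Orientations are given as [roll, pitch, yaw] about the fixed x, y, z axes, in that order (R = Rz(yaw) Ry(pitch) Rx(roll)).
In Python, from bench import r, viewer gives the robot as it stands. Calls block until the motion is done:
- r.move_ptp(position, orientation): joint-space move of the TCP to a pose.
- r.move_linear(position, rotation=None, max_speed=0.15): straight line of the TCP; rotation=None keeps the orientation; max_speed is the mean speed in m/s.
- r.move_j(angles): joint-space move.
- r.gripper_open() and r.close(): open the fingers fully, or close them until they stop; the grip force is fixed at half the most.
- r.sleep(seconds).
- r.inverse_kinematics(position, orientation): joint angles nearest the present ones, or None.
- r.get_state(): the state.
- viewer.read_camera(name): name is "side" or "top"; returns a dict with "color" (400x640x3 uint8, red, green, blue), "camera_matrix" (3x3 intrinsics, pixels), "position" and "attitude" of the camera in the world. Camera axes: x right, y up, looking along -z (the intrinsics and any distortion apply to the point x, -y, -z); pixel columns grow to the right and rows downward; lengths in m; the calibration is good to about 2 mm. A picture is of the moment at which its call begins. There is no depth.
A pose or a line that the arm cannot do raises r.MotionError and nothing moves.
- r.finish_job(): hands the job in; it is judged then, once.
Trained networks look in the newest picture that a camera, given by its name, has taken for a name from the list of things; names that differ only in an ending like _2 or _b are one class to them, and where a whole thing is asked for, a point or a joint stands for the part that bears it (a point fixed in the world has none). Each returns a list of dicts, best first, with "confidence" (0 to 1); they miss things now and then, are a little off and sometimes report something else, mostly with a low value. They report only what shows in the picture. A call takes as long as a camera call. They do not tell look-alikes from the thing itself.
- viewer.spot_in(camera, target): "box" ([left, top, width, height] in pixels, round what is visible of it).
The state is a dict: "t": time; "q": joint angles; "qd": joint speeds; "effort": joint torques, N m; "position": TCP position; "ee_rot": TCP orientation; "ft_force": force on the tool from outside, world axes, zero at the start; "wrist_torque": the same for the moment, N m; "width": finger opening in m; "finger_force": force on a finger pad.
Only numpy, scipy, OpenCV 4.12 (cv2) and the standard library are available. Lean on these libraries where they do the work, as an engineer would, in place of code of your own. Each camera call takes 0.05 s, during which the arm holds its last target. There are 200 camera calls.

## Working session

There is one attempt and no reset: what is moved stays moved. The work goes in short steps, each a Python script; the robot and the scene stay as the last script left them, time stands still between calls to the robot, and variables do not carry over. Pictures are saved under pics/ and viewed, at most 10 in all, crops included, and the job is handed in when it is done.

```bash
mkdir -p pics; ls; python3 - <<'E'
from bench import r, viewer
import cv2, numpy as np
for c in ("side","top"):
    d=viewer.read_camera(c); cv2.imwrite(f"pics/{c}0.png",d["color"][:,:,::-1])
    print(c,{k:np.round(v,4).tolist() if not isinstance(v,str) else v for k,v in d.items() if k!="color"})
    for t in ("rod_handle","rack","stand","bore","post_head","post_top","rod_top","driver_blue_handle","driver_black_handle"):
        try: print(t,[(np.round(x["box"],1).tolist(),round(x["confidence"],2)) for x in viewer.spot_in(c,t)][:4])
        except Exception as e: print(t,e)
print(r.get_state())
E
```

```text
pics
side {'camera_matrix': [[392.361, 0.0, 319.1895], [0.0, 392.361, 199.5024], [0.0, 0.0, 1.0]], 'position': [0.4953, 0.8536, 0.6175], 'attitude': [1.0428, 0.0054, -3.1122]}
rod_handle [([320.9, 228.6, 5.8, 18.4], 0.68), ([288.5, 230.0, 9.8, 35.9], 0.51), ([329.6, 203.4, 0.6, 42.6], 0.42)]
rack [([312.6, 242.5, 35.1, 79.5], 0.73), ([279.8, 161.8, 40.9, 58.6], 0.32)]
stand [([281.4, 164.8, 39.7, 60.0], 0.9)]
bore [([282.2, 169.7, 37.7, 52.2], 0.88)]
post_head [([280.2, 165.8, 43.0, 57.9], 0.74), ([299.1, 167.8, 12.9, 14.5], 0.66)]
post_top []
rod_top [([317.2, 225.8, 12.6, 22.7], 0.71), ([287.5, 230.7, 8.9, 38.2], 0.48)]
driver_blue_handle [([325.1, 249.3, 4.9, 19.4], 0.67)]
driver_black_handle [([326.1, 265.5, 14.0, 31.3], 0.78)]
top {'camera_matrix': [[389.0696, 0.0, 315.7661], [0.0, 389.0696, 200.2238], [0.0, 0.0, 1.0]], 'position': [0.3689, -0.026, 1.1638], 'attitude': [0.1731, -0.0051, -1.5541]}
rod_handle [([258.6, 187.9, 11.0, 10.8], 0.65), ([258.4, 208.7, 8.2, 10.9], 0.5), ([296.2, 218.2, 5.1, 5.6], 0.48), ([332.5, 181.6, 57.3, 34.4], 0.31)]
rack [([219.5, 149.0, 15.1, 21.6]
[... 552 characters left out ...]
([207.3, 214.6, 17.8, 14.8], 0.6)]
{'t': 1.0, 'q': array([-8.89397934e-01,  3.84637162e-01,  7.90278417e-03,  4.84042103e-05,
       -1.19400489e+00, -2.58572095e-01]), 'qd': array([ 0.00026915,  0.00116273,  0.0004902 ,  0.00016137, -0.00116705,
       -0.00051088]), 'effort': array([-6.86305921e-04, -3.90475202e+01,  1.87625045e+01,  4.22460884e+00,
        1.54415751e-02, -2.39947803e-05]), 'position': array([ 0.2564492 , -0.56994213,  0.24459633]), 'ee_rot': array([-3.14152598e+00, -2.89228637e-05, -2.71874855e+00]), 'ft_force': array([-0.21310181, -0.52453819,  0.2979978 ]), 'wrist_torque': array([-0.03423506, -0.07023809, -0.03855664]), 'finger_force': 0.0, 'width': 0.0868785027566699}
```

```bash
python3 - <<'E'
import cv2
t=cv2.imread("pics/top0.png")[140:260,190:400]; cv2.imwrite("pics/t1.png",cv2.resize(t,None,fx=3.8,fy=3.8,interpolation=cv2.INTER_CUBIC))
s=cv2.imread("pics/side0.png")[150:330,230:400]; cv2.imwrite("pics/s1.png",cv2.resize(s,None,fx=3.3,fy=3.3,interpolation=cv2.INTER_CUBIC))
E
```

```text
(no output)
```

View pics/t1.png

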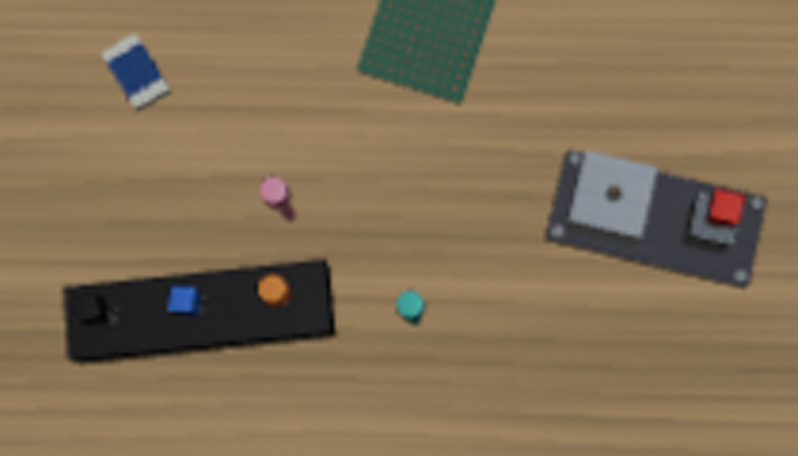

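View pics/s1.png

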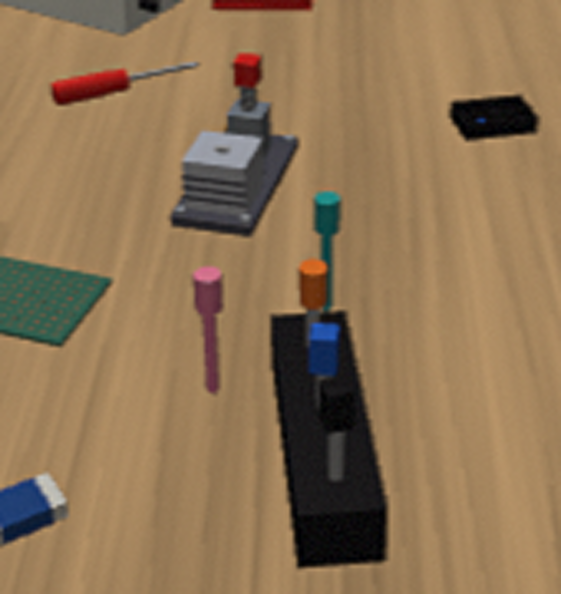

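View pics/top0.png

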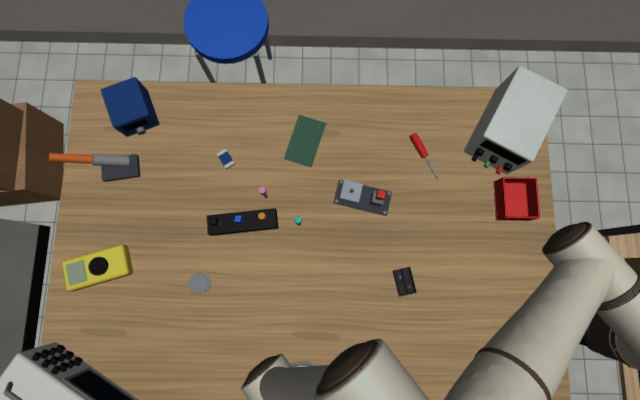

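Candidates in the top view are orange (262,216), pink (262,190) and turquoise (298,220). Orange is the one meant: it has the right colour and stands in the rack's +y/-y end place, which both crops confirm. The bore shows at top (351.6,190.5) and side (297,195.5), and the red post head at top (381,194). Next I triangulate.

```bash
cat > h.py <<'E'
import cv2, numpy as np
from scipy.spatial.transform import Rotation as R
from bench import r, viewer
def ray(d,uv):
    K=d["camera_matrix"]; v=np.linalg.inv(K)@[uv[0],uv[1],1.]
    v=R.from_euler("xyz",d["attitude"]).as_matrix()@(v*[1,-1,-1])
    return np.array(d["position"],float),v/np.linalg.norm(v)
def tri(obs):
    A=0;b=0
    for d,uv in obs:
        p,v=ray(d,uv); M=np.eye(3)-np.outer(v,v); A=A+M; b=b+M@p
    x=np.linalg.solve(A,b)
    gap=[np.linalg.norm((np.eye(3)-np.outer(v,v))@(x-p)) for p,v in (ray(d,u) for d,u in obs)]
    return x,max(gap)
def onz(d,uv,z):
    p,v=ray(d,uv); return p+v*(z-p[2])/v[2]
def centroid(d,box,f):
    x,y,w,h=box; c=d["color"][y:y+h,x:x+w].astype(float)
    m=np.clip(f(c[...,0],c[...,1],c[...,2]),0,1); m[m<.15]=0
    n,l=cv2.connectedComponents((m>0).astype(np.uint8)); k=max(range(1,n),key=lambda i:m[l==i].sum()); m=m*(l==k)
    yy,xx=np.mgrid[y:y+h,x:x+w]; return np.array([(xx*m).sum(),(yy*m).sum()])/m.sum(), m.sum()
orange=lambda a,g,b:(a-b-60)/60*(g>.3*a)*(a>120)
red=lambda a,g,b:(a-g-50)/60*(g<.3*a)
pink=lambda a,g,b:(b-g+10)/25
E
python3 - <<'E'
from h import *
D={c:viewer.read_camera(c) for c in("side","top")}
def both(name,bs,bt,f):
    s,ns=centroid(D["side"],bs,f); t,nt=centroid(D["top"],bt,f); x,g=tri([(D["side"],s),(D["top"],t)])
    print(name,s.round(1),round(ns),t.round(1),round(nt),x.round(4),"gap",round(g,4))
    return x
both("orange",(310,222,25,28),(250,206,24,20),orange)
both("red",(295,160,20,22),(370,183,20,20),red)
both("pinkhandle",(284,228,20,21),(252,180,14,16),lambda a,g,b:np.minimum((a-g-30)/30,1))
bright=lambda a,g,b:(np.minimum(np.minimum(a,g),b)-120)/30*(abs(a-b)<35)
print(D["side"]["color"][192:200:3,285:312:3].tolist()[0]); print(D["top"]["color"][188,340:366:2].tolist())
for (c,bx) in(("side",(280,186,34,26)),("top",(338,176,28,30))):
    u,n=centroid(D[c],bx,bright);print(c,"face",u.round(2),n,onz(D[c],u,.06).round(4))
    h=lambda a,g,b:(110-g)/40
    hb=(289,191,16,9) if c=="side" else (346,185,11,11)
    u,n=centroid(D[c],hb,h);print(c,"hole",u.round(2),n,onz(D[c],u,.06).round(4))
for nm,u in(("blue",(238.2,218.5)),("black",(214,220)),("turq",(298,220.3)),("pink",(262,190))): print(nm,onz(D["top"],u,.1).round(3))
print(r.get_state()["t"])
E
```

```text
orange [320.9 231.8] 79 [261.1 215.5] 35 [0.5124 0.1208 0.1045] gap 0.0034
red [304.2 170.2] 39 [378.6 193.4] 17 [ 0.5753 -0.2027  0.1024] gap 0.0014
pinkhandle [292.3 237.3] 90 [261.3 189.7] 30 [0.5822 0.1251 0.092 ] gap 0.0014
[[168, 135, 95], [157, 129, 95], [154, 159, 171], [155, 158, 168], [158, 160, 172], [155, 159, 168], [157, 161, 171], [159, 162, 172], [76, 77, 80]]
[[59, 61, 67], [122, 127, 136], [138, 144, 153], [139, 146, 154], [139, 146, 154], [130, 135, 140], [129, 133, 139], [140, 146, 155], [141, 147, 156], [141, 147, 156], [141, 147, 156], [81, 84, 90], [60, 60, 68]]
side face [296.76 194.84] 165.63333333333333 [ 0.5917 -0.1273  0.06  ]
side hole [296.8 195. ] 1.9 [ 0.5915 -0.1263  0.06  ]
top face [351.4  190.13] 196.79999999999998 [ 0.5934 -0.1311  0.06  ]
top hole [351.06 190.57] 8.65 [ 0.5921 -0.1301  0.06  ]
blue [0.5   0.184 0.1  ]
black [0.495 0.25  0.1  ]
turq [0.498 0.02  0.1  ]
pink [0.581 0.122 0.1  ]
1.1
```

```bash
cat >> h.py <<'E'
orange=lambda a,g,b:(a-b-95)/50*(g>.3*a)
def seeO(bs,bt):
    D={c:viewer.read_camera(c) for c in("side","top")}
    o=[(D["side"],centroid(D["side"],bs,orange)[0]),(D["top"],centroid(D["top"],bt,orange)[0])]
    x,g=tri(o); return x,g,[u.round(1).tolist() for _,u in o],D
def st():
    s=r.get_state(); print("t",round(s["t"],2),"p",s["position"].round(4),"rot",s["ee_rot"].round(3),"F",s["ft_force"].round(1),"w",round(s["width"],4),"ff",round(float(s["finger_force"]),1)); return s
E
python3 - <<'E'
from h import *
x,g,u,D=seeO((310,222,25,28),(250,206,24,20)); print(x.round(4),round(g,4),u)
s,n=centroid(D["top"],(370,183,20,20),red); print("red top-face at .11/.0985",onz(D["top"],s,.0985).round(4))
assert abs(x[2]-.095)<.006 and g<.003
yaw=-2.356
r.move_ptp([x[0],x[1],.2],[np.pi,0,yaw]); st()
r.move_linear([x[0],x[1],.099],max_speed=.1); st()
r.close(); s=st(); print(s["q"].round(2))
E
```

```text
[0.5081 0.1204 0.1084] 0.0005 [[324.5, 230.6], [261.1, 215.5]]
red top-face at .11/.0985 [ 0.5812 -0.203   0.0985]Traceback (most recent call last):
  File "<stdin>", line 4, in <module>
AssertionError
```

```bash
python3 - <<'E'
import cv2
s=cv2.imread("pics/side0.png")[:,:,::-1]; t=cv2.imread("pics/top0.png")[:,:,::-1]
for v in range(226,248): print(v,s[v,320:330:4].tolist())
print([t[215,u].tolist() for u in range(254,270)]); print([t[v,262].tolist() for v in range(208,224)])
E
```

```text
226 [[172, 139, 98], [158, 127, 91], [12, 64, 65]]
227 [[173, 140, 99], [156, 126, 89], [11, 66, 65]]
228 [[170, 140, 99], [180, 112, 61], [24, 66, 66]]
229 [[174, 136, 94], [209, 100, 35], [106, 78, 53]]
230 [[182, 133, 89], [207, 101, 33], [185, 91, 36]]
231 [[168, 111, 69], [209, 106, 37], [187, 95, 38]]
232 [[135, 98, 65], [211, 105, 37], [149, 72, 30]]
233 [[133, 101, 68], [145, 79, 30], [84, 43, 21]]
234 [[137, 102, 66], [109, 52, 18], [82, 45, 23]]
235 [[136, 101, 68], [109, 51, 12], [83, 47, 26]]
236 [[135, 101, 67], [113, 53, 17], [83, 46, 23]]
237 [[138, 103, 68], [110, 53, 18], [84, 47, 28]]
238 [[153, 121, 86], [110, 51, 15], [81, 44, 22]]
239 [[155, 124, 87], [110, 51, 16], [81, 44, 24]]
240 [[154, 122, 86], [110, 52, 15], [80, 43, 21]]
241 [[153, 120, 84], [111, 54, 19], [74, 43, 27]]
242 [[160, 127, 89], [110, 51, 15], [55, 55, 44]]
243 [[178, 144, 102], [96, 50, 27], [33, 72, 69]]
244 [[179, 144, 101], [67, 67, 68], [46, 53, 45]]
245 [[55, 45, 34], [69, 69, 71], [22, 22, 22]]
246 [[10, 13, 16], [70, 68, 63], [18, 15, 13]]
247 [[24, 22, 26], [73, 69, 71], [26, 26, 39]]
[[32, 31, 33], [34, 34, 35], [34, 33, 34], [26, 25, 26], [160, 102, 50], [184, 117, 56], [184, 118, 57], [184, 119, 58], [184, 122, 59], [184, 124, 62], [183, 118, 58], [114, 69, 35], [46, 35, 32], [35, 34, 36], [35, 34, 36], [36, 34, 35]]
[[129, 108, 80], [96, 81, 63], [34, 33, 33], [39, 33, 32], [110, 72, 39], [185, 122, 60], [184, 121, 59], [184, 122, 59], [184, 121, 60], [185, 122, 61], [172, 111, 54], [116, 62, 27], [59, 33, 22], [34, 33, 34], [34, 35, 36], [34, 34, 33]]
```

```bash
cat >> h.py <<'E'
orange=lambda a,g,b:np.clip((0.46-b/np.maximum(a,1))/.06,0,1)*np.clip((a-40)/30,0,1)*(g>.3*a)
red=lambda a,g,b:np.clip((0.55-g/np.maximum(a,1))/.2,0,1)*np.clip((a-40)/40,0,1)*(b>.1*a)
E
python3 - <<'E'
from h import *
x,g,u,D=seeO((314,222,25,28),(250,206,24,20)); print(x.round(4),round(g,4),u)
a,b=[centroid(D[c],q,red) for c,q in(("side",(295,160,20,22)),("top",(370,183,20,20)))]
print("red",a,b,[v if np.isscalar(v) else v.round(4) for v in tri([(D["side"],a[0]),(D["top"],b[0])])])
assert abs(x[2]-.095)<.006 and g<.004
yaw=-2.356
r.move_ptp([x[0],x[1],.2],[np.pi,0,yaw]); st()
r.move_linear([x[0],x[1],.099],max_speed=.1); st()
r.close(); s=st(); print(s["q"].round(2))
E
```

```text
[0.5086 0.1209 0.095 ] 0.0009 [[324.4, 235.5], [261.6, 215.8]]
red (array([304.32284746, 170.60075415]), np.float64(66.03612780742594)) (array([380.77123923, 194.00688324]), np.float64(66.61371174023103)) [array([ 0.5751, -0.2095,  0.0977]), np.float64(0.0010138734227839576)]
t 3.91 p [0.5088 0.1203 0.2   ] rot [-3.142 -0.    -2.357] F [-0.3  0.6 -0.7] w 0.0871 ff 0.0
t 5.07 p [0.5091 0.1211 0.0996] rot [-3.141e+00  1.000e-03 -2.356e+00] F [0.1 0.9 0.2] w 0.0867 ff 0.0
t 6.17 p [0.5086 0.1209 0.099 ] rot [ 3.142  0.    -2.356] F [-0.6  0.3  0.6] w 0.0193 ff 30.0
[ 0.54  0.37 -0.43 -0.   -0.77 -1.33]
```

```bash
python3 - <<'E'
from h import *
r.move_linear([.5086,.1209,.215],max_speed=.12); st()
r.move_ptp([.592,-.130,.215],[np.pi,0,-1.785])
r.move_linear([.592,-.130,.168],max_speed=.1); s=st()
for c in("side","top"):
    d=viewer.read_camera(c)
    P=lambda X:(lambda v:(d["camera_matrix"]@(v*[1,-1,-1]/-v[2]))[:2])(R.from_euler("xyz",d["attitude"]).as_matrix().T@(np.array(X)-d["position"]))
    print(c,"exp tip",P([.592,-.130,.074]),"bore",P([.592,-.130,.06]),"handle",P([.592,-.13,.164]))
    a,b=((250,100),(340,220)) if c=="side" else ((310,140),(420,230))
    cv2.imwrite(f"pics/{c}2.png",cv2.resize(d["color"][a[1]:b[1],a[0]:b[0],::-1],None,fx=5,fy=5,interpolation=cv2.INTER_CUBIC))
E
```

```text
t 7.29 p [0.5081 0.1207 0.2141] rot [ 3.141e+00 -2.000e-03 -2.356e+00] F [-0.2 -0.4 -0.8] w 0.0191 ff 30.0
t 8.94 p [ 0.5925 -0.1296  0.1685] rot [-3.141 -0.    -1.784] F [ 0.   0.1 -0.2] w 0.0191 ff 30.0
side exp tip [296.5742448  190.12144794] bore [296.7410466 194.3686186] handle [295.44994613 161.49412879]
top exp tip [351.48402567 189.62815231] bore [351.02184146 190.59090412] handle [354.7525959  182.81956438]
```

View pics/side2.png

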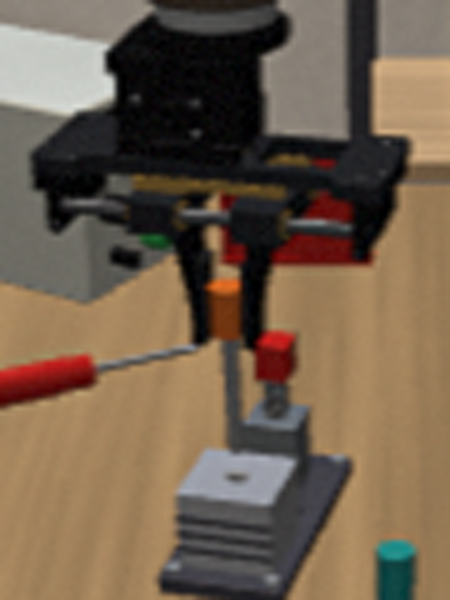

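The crop shows the held rod's tip at about side (296.8,189.6), directly above the bore at (297,195), with the handle orange and upright. I'll descend with force watched.

```bash
cat >> h.py <<'E'
def fz(n=4):
    f=[]
    for _ in range(n): f.append(r.get_state()["ft_force"]); r.sleep(.01)
    return np.mean(f,0)
E
python3 - <<'E'
from h import *
x,y=.592,-.130; f0=fz(8); print(f0.round(2))
z=.158; r.move_linear([x,y,z],max_speed=.05)
log=[]
while z>.1335:
    z-=.0015; r.move_linear([x,y,z],max_speed=.03); s=r.get_state(); f=fz()-f0
    log.append((round(s["t"],2),round(s["position"][2]*1e3,1),f.round(1).tolist()))
    lim=7 if z>.142 else 13
    if f[2]>lim or np.hypot(*f[:2])>9: print("stop");break
for l in log: print(*l)
st()
E
```

```text
[-0.22  0.02 -0.79]
9.71 156.5 [0.4, -0.1, -0.1]
9.99 154.9 [0.4, 0.1, -0.0]
10.28 153.3 [-0.1, 0.6, 0.4]
10.56 151.9 [0.1, 0.2, 0.4]
10.84 150.4 [0.4, 0.5, 0.1]
11.12 148.8 [0.1, 0.7, -0.4]
11.41 147.3 [0.6, 0.7, -0.5]
11.69 145.9 [0.3, 0.8, -0.4]
11.97 144.4 [-0.1, 0.8, -0.2]
12.26 142.9 [-0.0, 0.9, -0.2]
12.54 141.4 [0.2, 0.4, 0.0]
12.82 140.1 [0.1, 1.6, 2.0]
13.11 139.1 [-1.6, 1.5, 5.0]
13.39 136.7 [-0.2, 1.4, 2.0]
13.68 135.0 [0.2, 1.0, 1.1]
13.96 134.0 [-0.5, 1.3, 2.9]
14.24 132.0 [-0.0, 1.3, 1.2]
t 14.28 p [ 0.5918 -0.1299  0.1319] rot [ 3.141  0.    -1.785] F [-0.3  1.3 -0.1] w 0.0192 ff 30.0
```

```bash
python3 - <<'E'
from h import *
f0=np.array([-.22,.02,-.79]); z=.132; log=[]
while z>.105:
    z-=.0007; r.move_linear([.592,-.130,z],max_speed=.02); s=r.get_state(); f=fz(3)-f0
    log.append((round(s["t"],2),round(z*1e3,1),round(s["position"][2]*1e3,2),f.round(1).tolist(),round(s["width"]*1e3,1)))
    if f[2]>11 or np.hypot(*f[:2])>9: print("stop");break
for l in log[::3]+log[-4:]: print(*l)
E
```

```text
stop
14.53 131.3 130.99 [-0.2, 1.0, 1.1] 19.0
15.35 129.2 130.73 [-1.9, 2.2, 9.3] 19.0
14.8 130.6 130.87 [-0.8, 0.9, 4.0] 19.2
15.07 129.9 130.78 [-1.6, 1.5, 6.4] 19.1
15.35 129.2 130.73 [-1.9, 2.2, 9.3] 19.0
15.62 128.5 130.67 [-3.0, 2.0, 11.5] 19.2
```

```bash
python3 - <<'E'
from h import *
f0=np.array([-.22,.02,-.79]); z=.1285
for i in range(12):
    z-=.0004; r.move_linear([.592,-.130,z],max_speed=.02); s=r.get_state(); f=fz(3)-f0
    print(round(s["t"],2),round(z*1e3,1),round(s["position"][2]*1e3,2),f.round(1).tolist())
    if f[2]>15.5 or s["position"][2]<.1285: break
r.sleep(.4); print(fz()-f0); st()
E
```

```text
15.9 128.1 130.65 [-3.5, 2.7, 13.5]
16.18 127.7 130.61 [-3.5, 2.8, 14.0]
16.45 127.3 130.55 [-4.3, 2.5, 15.7]
[-4.0723698   2.52877495 15.7779334 ]
t 16.91 p [ 0.5927 -0.1303  0.1306] rot [-3.139e+00 -1.000e-03 -1.784e+00] F [-4.2  3.5 16.5] w 0.0192 ff 30.0
```

```bash
cat >> h.py <<'E'
def touch(x,y,z0,zmin,lim,step=.0006,free=None):
    z=z0; r.move_linear([x,y,z],max_speed=.08); r.sleep(.15); f0=fz(6); out=[]
    while z>zmin:
        z-=step; r.move_linear([x,y,z],max_speed=.02); f=fz(3)-f0; p=r.get_state()["position"][2]
        out.append((round(z*1e3,1),round(p*1e3,2),round(f[2],1)))
        if f[2]>lim: break
    return out
E
python3 - <<'E'
from h import *
r.move_linear([.592,-.130,.1301],max_speed=.02); print(fz()); 
r.gripper_open(); r.move_linear([.592,-.130,.185],max_speed=.12); st()
x,g,u,D=seeO((280,150,30,40),(340,170,30,30)) if 0 else (0,0,0,0)
r.close(); st()
o=touch(.592,-.130,.168,.155,13); print(o)
r.move_linear([.592,-.130,.185],max_speed=.12); st()
d=viewer.read_camera("side"); cv2.imwrite("pics/side3.png",cv2.resize(d["color"][120:220,250:350,::-1],None,fx=5,fy=5,interpolation=cv2.INTER_CUBIC))
E
```

```text
[-2.01870924  1.80969334  6.46248092]
t 19.12 p [ 0.5915 -0.1299  0.1845] rot [ 3.141  0.    -1.785] F [-0.9 -0.4 -0.7] w 0.087 ff 0.0
t 20.65 p [ 0.592 -0.13   0.185] rot [-3.142  0.    -1.785] F [ 0.3 -1.4  0.7] w 0.0002 ff 0.0
[(167.4, np.float64(167.52), np.float64(0.3)), (166.8, np.float64(166.77), np.float64(-0.2)), (166.2, np.float64(166.15), np.float64(-0.3)), (165.6, np.float64(165.57), np.float64(-0.1)), (165.0, np.float64(164.94), np.float64(0.2)), (164.4, np.float64(164.71), np.float64(1.2)), (163.8, np.float64(164.51), np.float64(4.9)), (163.2, np.float64(164.45), np.float64(6.3)), (162.6, np.float64(164.37), np.float64(8.3)), (162.0, np.float64(163.99), np.float64(8.2)), (161.4, np.float64(163.93), np.float64(10.0)), (160.8, np.float64(163.92), np.float64(11.2)), (160.2, np.float64(163.85), np.float64(12.5)), (159.6, np.float64(163.8), np.float64(14.4))]
t 25.42 p [ 0.5917 -0.1298  0.1845] rot [ 3.141e+00  1.000e-03 -1.785e+00] F [ 0.2 -0.6  0.4] w 0.0003 ff 0.0
```

View pics/side3.png

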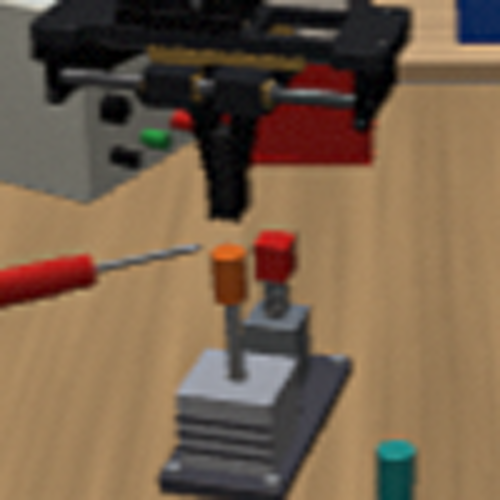

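The rod stands in the bore with its handle top at side (295.6,169), bottomed at a depth of about 23 mm. Next I touch the post top, then grasp and lift it.

```bash
python3 - <<'E'
from h import *
X,Y=.5751,-.2087; zr=.16420
o=touch(X,Y,.139,.124,2.0); print(o)
zp=o[-1][1]/1e3+.0001 ; L=zr-zp; print("lift",L)
assert .105<zp-.022<.116
r.move_linear([X,Y,.155],max_speed=.15); r.gripper_open()
zg=zp-.022-.0125+.003
r.move_linear([X,Y,zg],max_speed=.1); r.close(); s=st(); z0=s["position"][2]
r.move_linear([X,Y,z0+L],max_speed=.05); r.sleep(.2); p=np.mean([r.get_state()["position"][2] for _ in range(5)]); st(); print("lifted",p-z0)
e=L-(p-z0)
if abs(e)>.0003: r.move_linear([X,Y,z0+L+e],max_speed=.03); r.sleep(.2)
s=st(); print("lifted",s["position"][2]-z0)
E
```

```text
[(138.4, np.float64(138.38), np.float64(-0.5)), (137.8, np.float64(137.74), np.float64(0.4)), (137.2, np.float64(137.17), np.float64(0.3)), (136.6, np.float64(136.56), np.float64(0.3)), (136.0, np.float64(135.96), np.float64(-0.0)), (135.4, np.float64(135.35), np.float64(0.2)), (134.8, np.float64(134.76), np.float64(-0.1)), (134.2, np.float64(134.15), np.float64(0.1)), (133.6, np.float64(133.57), np.float64(0.3)), (133.0, np.float64(133.23), np.float64(1.1)), (132.4, np.float64(132.74), np.float64(3.5))]
lift 0.03136000000000003
t 33.57 p [ 0.5727 -0.2082  0.1007] rot [ 3.136  0.    -1.786] F [-4.9  2.9  1.1] w 0.0213 ff 30.0
t 34.53 p [ 0.5727 -0.2082  0.1323] rot [ 3.136  0.    -1.786] F [-7.2  2.6 -1.8] w 0.0217 ff 30.0
lifted 0.03152797873096534
t 34.53 p [ 0.5727 -0.2082  0.1323] rot [ 3.136  0.    -1.786] F [-7.2  2.6 -1.8] w 0.0217 ff 30.0
lifted 0.03152797873096534
```

```bash
python3 - <<'E'
from h import *
X,Y=.5727,-.2082
r.gripper_open(); r.move_linear([X,Y,.185],max_speed=.12); r.close()
print(touch(X,Y,.1675,.160,2.2,.0005))
r.move_linear([X,Y,.185],max_speed=.12)
r.move_linear([.592,-.130,.185],max_speed=.12)
print(touch(.592,-.130,.1665,.160,3.0,.0005))
r.move_linear([.592,-.130,.2],max_speed=.12); st()
E
```

```text
[(167.0, np.float64(167.13), np.float64(0.4)), (166.5, np.float64(166.47), np.float64(0.3)), (166.0, np.float64(165.95), np.float64(-0.2)), (165.5, np.float64(165.46), np.float64(0.2)), (165.0, np.float64(164.98), np.float64(-0.2)), (164.5, np.float64(164.5), np.float64(-0.2)), (164.0, np.float64(163.98), np.float64(0.6)), (163.5, np.float64(163.67), np.float64(1.2)), (163.0, np.float64(163.39), np.float64(2.9))]
[(166.0, np.float64(166.09), np.float64(-0.1)), (165.5, np.float64(165.49), np.float64(-0.0)), (165.0, np.float64(164.94), np.float64(0.1)), (164.5, np.float64(164.62), np.float64(0.5)), (164.0, np.float64(164.48), np.float64(2.7)), (163.5, np.float64(164.38), np.float64(5.8))]
t 44.78 p [ 0.5914 -0.1298  0.1992] rot [ 3.140e+00  1.000e-03 -1.786e+00] F [ 0.2  0.3 -0. ] w 0.0001 ff 0.0
```

```bash
python3 - <<'E'
from h import *
X,Y=.5727,-.2082
r.move_linear([X,Y,.195],max_speed=.15); r.gripper_open()
r.move_linear([X,Y,.1325],max_speed=.1); r.close(); z0=st()["position"][2]
r.move_linear([X,Y,z0+.0016],max_speed=.03); st()
r.gripper_open(); r.move_linear([X,Y,.185],max_speed=.12); r.close(); 
print("t",r.get_state()["t"])
z=.1662; r.move_linear([X,Y,z],max_speed=.08); r.sleep(.1); f0=fz(4); o=[]
while r.get_state()["t"]<60:
    f=fz(2)-f0; p=r.get_state()["position"][2]; o.append((round(z*1e3,1),round(p*1e3,2),round(f[2],1)))
    if p<.16418 or f[2]>10: break
    z-=.0004; r.move_linear([X,Y,z],max_speed=.02)
print(o)
r.move_linear([X,Y,.2],max_speed=.12); st()
d=viewer.read_camera("side"); cv2.imwrite("pics/side4.png",cv2.resize(d["color"][140:220,260:340,::-1],None,fx=6,fy=6,interpolation=cv2.INTER_CUBIC))
E
```

```text
t 48.83 p [ 0.5726 -0.2082  0.1325] rot [ 3.141  0.    -1.786] F [ 0.5  0.9 -0.2] w 0.0218 ff 30.0
t 49.08 p [ 0.5726 -0.2082  0.1336] rot [ 3.141  0.    -1.785] F [ 1.4 -0.8 -3.5] w 0.0218 ff 30.0
t 52.4333
[(166.2, np.float64(166.49), np.float64(-0.3)), (165.8, np.float64(165.98), np.float64(-0.2)), (165.4, np.float64(165.4), np.float64(-0.8)), (165.0, np.float64(164.95), np.float64(-1.0)), (164.6, np.float64(164.57), np.float64(-0.9)), (164.2, np.float64(164.17), np.float64(-1.0))]
t 54.75 p [ 0.5726 -0.208   0.2001] rot [-3.141e+00  1.000e-03 -1.785e+00] F [-0.9  0.8 -1.1] w 0.0004 ff 0.0
```

View pics/side4.png

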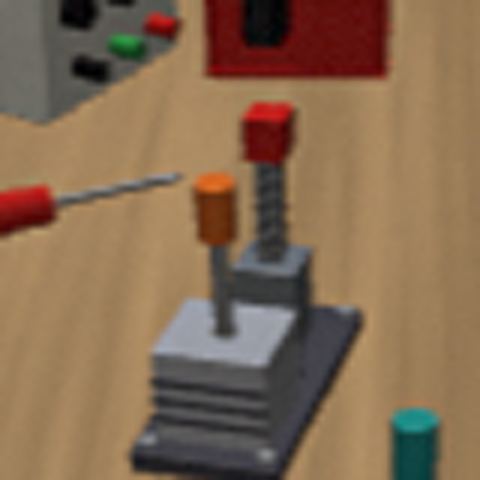

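The side view shows the rod standing in the bore and the red head raised with nothing touching either. By touch the tops agree to about half a millimetre, so I hand in.

```bash
python3 -c "
from bench import r
print(r.finish_job())"
```

```text
the job is handed in; nothing more can be done
None
```

I handed the job in at about 55 s. The depth rod is bottomed in the bore at about 23 mm and held firm under about 16 N. By touch, the reading post's top is level with the rod's top to within about 0.5 mm; I did not re-touch the post after its last small lift.

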